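Knock the stuck forming block out of its die head

TASK

The wooden forming block is stuck in the pocket on the underside of the tilted steel head. Take the standing drift (steel shank, square wooden handle), push it through the round access hole in the head's upper face until the block comes out and drops into the catch tray below, then draw the drift out and stand it upright on the bench again, clear of the stand. Leave the brush, the burr block and the pan where they are.

Things in the scene. Friction and masses are not known exactly. Their poses are not given: they have to be found in the camera images.
- knockout_stand: Fixed dark steel knock-out stand: a catch tray 180 x 116 mm with an 18 mm rim (5 mm floor and walls), carrying two uprights that hold the tilted head (highest point 152 mm). Origin on the bench under the stand; x points to its open side, away from the tilted hole; z up. The tray reaches from x = -80 to +100 mm and y = -58 to +58 mm. Yaw 80 to 120 degrees: x points roughly to world +y.
- die_head: Steel head fixed on the stand, 86 x 66 x 46 mm. Origin: centre of the mouth of the access hole, mid upper face, at [-30, 0, 130] mm of the stand. z points out of the hole, 28 degrees from vertical, leaning to the stand's -x side (world right); push along -z. Hole: round, 36 mm wide, 10 mm deep. Under it a pocket 66 x 46 mm (x, y), open at the head's underside, z = -46 mm.
- forming_block: Wooden forming block, 64 x 44 x 26 mm (x, y, z), grooved below, about 80 g. Origin at its middle. It starts in the pocket, axes as the head's, upper face at z = -10 mm of the head. Two spring noses under its long edges hold it: it gives at about 10 to 20 N along the head's -z and drags until its upper face passes z = -42 mm (32 mm of travel), then drops.
- drift: Drift standing on its foot: round steel shank 26 mm across from the foot to 88 mm up, a brass collar 33 mm across to 96 mm, then a square wooden handle 28 x 28 mm up to 150 mm. About 250 g, heaviest in the shank. Origin: centre of the foot's underside; z along it towards the handle, x and y square to the handle's faces. Its place may be on the left or the right of the stand.
- bristle_brush: Bystander: short brush standing upright, bristles up, 51 x 54 x 146 mm, origin centre of its underside. It and the drift may have swapped places.
- burr_block: Bystander: wooden block full of upright burrs, 59 x 106 x 74 mm, behind the stand, origin centre of its underside.
- hose_foot (a point): Fixed obstacle: lower end of the thick solid grey hose that hangs left of the work, between the arm's start and the stand. From here it rises, 60 to 80 mm wide, through about 45 mm further x and -35 mm y at 0.4 m height to 100 mm further x and -90 mm y at 0.7 m, and on up. Pass it on the robot's side: swing across with the arm drawn in (tool within 0.3 m of the base axis, 0.45 m up).
- brass_pan: Bystander: oval brass pan 78 x 144 x 23 mm in front of the stand, origin centre of its underside.
Not all that is in view belongs to the job. Of the things that look like the forming_block, the smaller one is meant.

How it is judged (in metres and radians):
On the way, in this order (a step that is already met when the one before it is completed fails the run):
1. the drift's foot is inside the access hole, the block still in its pocket (z of drift in the frame of die_head below -0.004 m and x of drift in the frame of die_head between -0.008 and 0.008 m and y of drift in the frame of die_head between -0.008 and 0.008 m and z of forming_block in the frame of die_head above -0.04 m), for 0.02 s.
2. the block is out of the pocket while the drift still reaches through the hole (z of drift in the frame of die_head below -0.02 m and x of drift in the frame of die_head between -0.025 and 0.025 m and y of drift in the frame of die_head between -0.02 and 0.02 m and distance between forming_block and die_head above 0.06 m), for 0.05 s.
At the end, for the whole second after the job is handed in: The forming block lies at rest in the catch tray (its middle within the tray's outline and below 60 mm), the drift stands upright (within 0.1 rad) and still on the bench, beside the tray and not touching the stand (height (world z) of forming_block below 0.06 m and x of forming_block in the frame of knockout_stand between -0.08 and 0.1 m and y of forming_block in the frame of knockout_stand between -0.058 and 0.058 m and linear speed of each of forming_block, drift below 0.02 m/s and angle between drift's own z axis and vertical below 0.1 rad and height (world z) of drift below 0.004 m and contact force between drift and knockout_stand below 0.1 N and (x of drift in the frame of knockout_stand below -0.095 m or x of drift in the frame of knockout_stand above 0.115 m or y of drift in the frame of knockout_stand below -0.073 m or y of drift in the frame of knockout_stand above 0.073 m)).
It fails at once if brush shifted more than 40 mm or tipped over (distance of bristle_brush from where it was at the start of the episode above 0.04 m or angle between bristle_brush's own z axis and vertical above 0.5 rad).
It fails at once if burr block shifted more than 40 mm (distance of burr_block from where it was at the start of the episode above 0.04 m).
It fails at once if pan shifted more than 40 mm (distance of brass_pan from where it was at the start of the episode above 0.04 m).
It also fails if it takes over 56 s, if anything falls off the work surface, if the arm or the gripper's body presses on something with over 40 N, if the wrist force passes 120 N, or if a joint passes its speed limit or range.

ROBOT

A 6-joint arm with a two-finger parallel gripper is mounted at the origin on a cart in front of the work surface, level with it; the furniture and walls round the work are solid. World frame = base frame: x ahead of the robot, y to its left, z up, the work surface at z = 0. Lengths are in m, angles in degrees, forces in N, time in s.
With the tool pointing down it reaches from about 0.325 to 0.9 m from the base axis. Payload 6.1 kg.
Tool frame: the origin (TCP) lies at the centre of the arm's flange, where the gripper is bolted on; the fingertips stand 173 mm ahead of it and the grasp point (between the pads) lies 155 mm ahead of it; z points along the fingers, y is the line along which they close (so a half turn about z gives the same grasp; the last joint's range is limited). The gripper opens to 85 mm and grips with 20 to 120 N. Pads are 22 mm wide; open, the fingers measure 114 mm over their backs; the gripper's body (76 mm by 85 mm) begins 54 mm behind the grasp point. The pads swing forward as they close: fully open they stand 13 mm farther back than shut.
Start: joints at [65.369, 12.628, 87.462, -0, 79.91, -7.225], TCP at [0.187, 0.596, 0.405] pointing down, gripper open.
Joint ranges: [-170.65, 170.65], [-52.31, 119.04], [5.05, 147.46], [-71.25, 251.25], [11.57, 151.72], [-153.62, 153.62]. Speed limits (degrees/s): [147.25, 147.25, 172.46, 180, 180, 180].

INTERFACE

Orientations are given as [roll, pitch, yaw] about the fixed x, y, z axes, in that order (R = Rz(yaw) Ry(pitch) Rx(roll)).
In Python, from bench import arm, get_image, calibration, ticket gives the robot as it stands.
- The arm moves only by the tool apply_moves, never from a script. Its argument "deltas" is a list that holds one entry, the list of rows, each a list of 5 numbers: the shift along the world's x, y, z scaled (see below), then the turn about the world's z scaled (see below), then the opening, from -1 (shut) to 1 (fully open). In form: [[[tx, ty, tz, turn, grip], ...]]. A call has 1 to 20 rows; each row is the pose to reach, as a shift and turn from the pose commanded when the call began, turning the shorter way round; what a row does not reach only later rows make up. The controller multiplies each number of a shift by 500 mm and each number of a turn by 360 degrees. A row lasts 1/8 s, in which the tool goes at most 62.5 mm and 10.7 degrees, less where a joint would pass 70% of its speed; a pose out of reach is approached as far as the arm can. A call with a number of a shift or a turn outside -1 to 1 is refused whole. A call with a gripper value outside its range is refused whole. The fingers move at their own pace and stop on an object; the grip force is fixed at half the most. Time passes only in rows, so rows that repeat a pose let the fingers close. It gives the time, the measured TCP pose, the force, the opening and the grip force at its end, in the units of the state.
- arm.sense(): the state, without advancing time (a new reading comes with each control period).
- get_image(name): name is "side" or "top"; returns the picture (480x640x3 uint8, red, green, blue); there is no depth.
- calibration(name): a dict with "fx", "fy", "cx", "cy" (pixels), "distortion" ([k1, k2, p1, p2, k3] as OpenCV has them; the pictures are not rectified), "cam_to_world" (4x4, takes a point from camera to world coordinates). Camera axes: x right, y down, z forward; pixel columns grow to the right and rows downward; lengths in m; the calibration is good to about 2 mm. A picture is of the moment at which its call begins. calibration takes no time and is no camera call.
- ticket.finish_job(): hands the job in; it is judged then, once.
The state is a dict: "time_s": time; "joints": joint angles; "qvel": joint speeds; "tau": joint torques, N m; "ee_pos": TCP position; "tool_rot": TCP orientation; "wrist_force": force on the tool from outside, world axes, zero at the start; "wrist_torque": the same for the moment, N m; "grip_width": finger opening in m; "grip_force": force on a finger pad.
Only numpy, scipy, OpenCV 4.12 (cv2) and the standard library are available. Lean on these libraries where they do the work, as an engineer would, in place of code of your own. Each camera call takes 0.05 s, during which the arm holds its last target. There are 200 camera calls.

## Working session

There is one attempt and no reset: what is moved stays moved. The work goes in short steps, Python scripts to look and compute and a tool call to move; the robot and the scene stay as the last step left them, time stands still between calls to the robot, and variables do not carry over. Pictures are saved under pics/ and viewed, at most 10 in all, crops included, and the job is handed in when it is done.

Besides the shell and the picture viewer there is one more tool, called as name([rows], argument=value, ...), one row to a line, values as JSON. apply_moves: Moves the arm, as the interface text tells. Its arguments: {"type":"object","properties":{"deltas":{"type":"array","items":{"type":"array","items":{"type":"array","items":{"type":"number","minimum":-1,"maximum":1}}}}},"required":["deltas"]}

```bash
mkdir -p pics; ls
cat > h.py <<'E'
import numpy as np, cv2
from bench import arm, get_image, calibration, ticket
def K(n):
    c=calibration(n); return np.array([[c['fx'],0,c['cx']],[0,c['fy'],c['cy']],[0,0,1.]]),np.array(c['distortion'],float),np.array(c['cam_to_world'])
def ray(n,px):
    k,d,T=K(n); u=cv2.undistortPoints(np.array(px,float).reshape(-1,1,2),k,d).reshape(-1,2)
    v=np.c_[u,np.ones(len(u))]@T[:3,:3].T; return T[:3,3],v/np.linalg.norm(v,axis=1)[:,None]
def plane(n,px,z):
    o,v=ray(n,px); return o+v*((z-o[2])/v[:,2])[:,None]
def proj(n,P):
    k,d,T=K(n); W=np.linalg.inv(T); return cv2.projectPoints(np.array(P,float).reshape(-1,1,3),cv2.Rodrigues(W[:3,:3])[0],W[:3,3],k,d)[0].reshape(-1,2)
def snap(n,name,box=None,s=1):
    im=get_image(n); cv2.imwrite(f'pics/{name}_full.png',im[...,::-1])
    if box: x0,y0,x1,y1=box; im=cv2.resize(im[y0:y1,x0:x1],None,fx=s,fy=s,interpolation=cv2.INTER_CUBIC)
    cv2.imwrite(f'pics/{name}.png',im[...,::-1])
E
python3 - <<'E'
from h import *
for n in ('side','top'):
    snap(n,n+'0'); k,d,T=K(n); print(n,k[0,0],d,T.round(3).tolist())
print(arm.sense())
E
```

```text
pics
side 459.56157511937096 [0.01543794 0.         0.         0.         0.        ] [[0.986, -0.119, 0.119, 0.471], [-0.166, -0.584, 0.795, -0.812], [-0.025, -0.803, -0.595, 0.615], [0.0, 0.0, 0.0, 1.0]]
top 570.7481779983551 [-0.05015266  0.          0.          0.          0.        ] [[-0.339, -0.873, 0.35, 0.13], [-0.941, 0.317, -0.119, 0.049], [-0.007, -0.37, -0.929, 1.248], [0.0, 0.0, 0.0, 1.0]]
{'time_s': 0.1, 'joints': array([ 6.53675633e+01,  1.26721802e+01,  8.75209718e+01, -1.19435694e-03,
        7.99120536e+01, -7.22396818e+00]), 'qvel': array([ 0.09847672, -0.06455363, -0.0425288 , -0.10981083, -0.11332519,
       -0.09014675]), 'tau': array([-1.15843209e-04, -4.98247612e+01, -3.90549803e+01, -2.85186288e-04,
        5.66581381e-03, -1.19266133e-05]), 'ee_pos': array([0.18687768, 0.59614029, 0.40367633]), 'tool_rot': array([-1.79895482e+02, -1.20632323e-02,  1.62591731e+02]), 'wrist_force': array([-1.05533089, -0.98675408,  0.3174223 ]), 'wrist_torque': array([-0.0351197 ,  0.0262986 , -0.01609752]), 'grip_force': 0.0, 'grip_width': 0.0853664090953595}
```

View pics/side0.png

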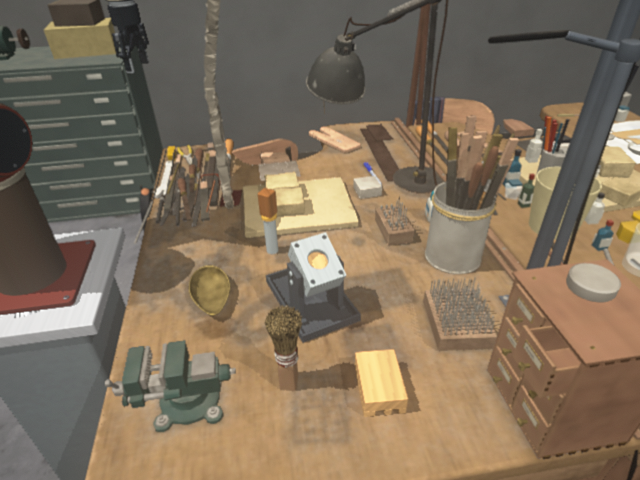

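View pics/top0.png

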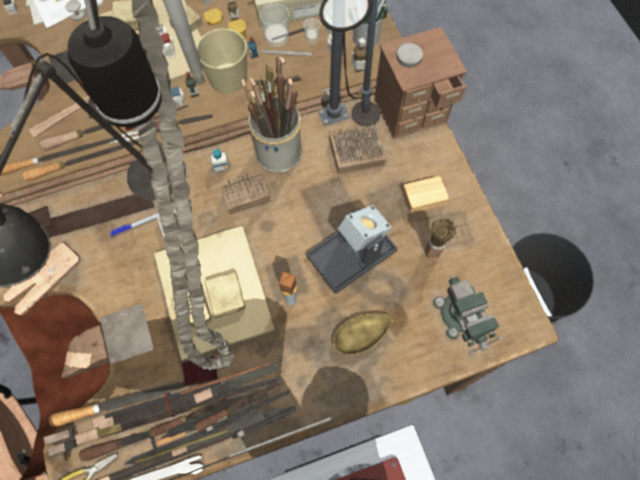

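Side view: drift is orange handle (268,205) with steel shank (271,237). The brush is at (285,345), the stand head at (317,262) with the yellow block seen in its hole, and the large decoy block at (382,380). Top view: drift (288,287), head/hole (368,224), brush (441,235), pan (361,332), burr block (357,148), hose foot about (210,355).
Candidates for the drift: handle (268,205) side, brush (285,345), files in the pot (460,190), tools at (200,190). I choose (268,205), with steel shank and square handle. For the block: in the head (318,262), large wooden block (382,380), boxes (288,195). I choose the one in the head. Next, a close crop to check.

Run:
```python
import cv2,numpy as np
s=cv2.imread('pics/side0_full.png');t=cv2.imread('pics/top0_full.png')
r=lambda im,x0,y0,w,h,k:cv2.resize(im[y0:y0+h,x0:x0+w],None,fx=k,fy=k,interpolation=cv2.INTER_CUBIC)
a=r(s,265,225,100,75,4); b=r(t,325,195,100,75,4); c=r(s,235,180,100,75,4); d=r(t,250,250,100,75,4)
cv2.imwrite('pics/crop0.png',np.vstack([np.hstack([a,b]),np.hstack([c,d])]))
```

```text
(no output)
```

View pics/crop0.png

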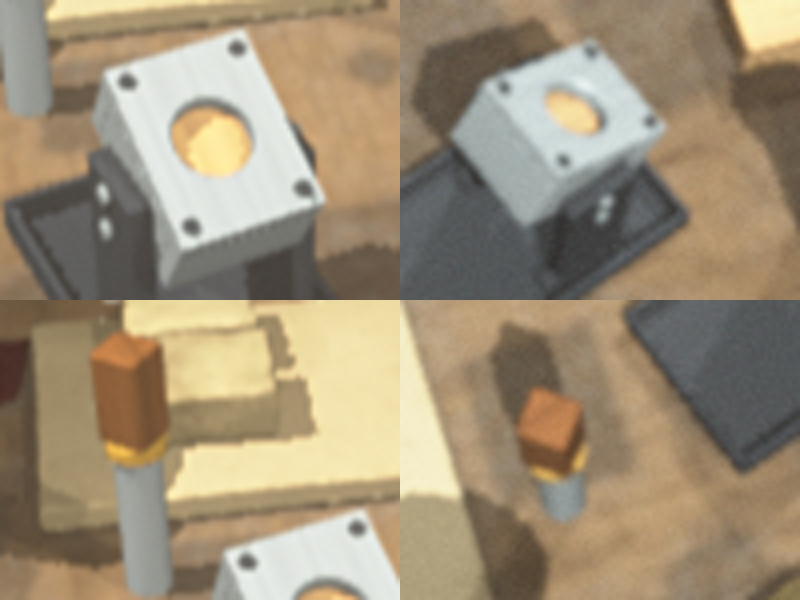

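```bash
cat >> h.py <<'E'
def tri(ps,pt):
    (a,u),(b,v)=ray('side',ps),ray('top',pt); out=[]
    for p,q in zip(u,v):
        M=np.c_[p,-q]; s=np.linalg.lstsq(M,b-a,rcond=None)[0]; A,B=a+p*s[0],b+q*s[1]; out.append([*((A+B)/2),np.linalg.norm(A-B)])
    return np.array(out)
def up(pts,o,k=4): return np.array(o)+(np.array(pts,float)+.5)/k-.5
E
python3 - <<'E'
from h import *
np.set_printoptions(precision=4,suppress=True)
s=up([(127,82),(237,48),(303,188),(191,227),(212,138)],(265,225)); t=up([(104,88),(191,51),(255,122),(164,160),(176,110)],(325,195))
# order: side -x+y,+x+y,+x-y,-x-y ; top: +x+y,+x-y,-x-y,-x+y
t=t[[3,0,1,2,4]]
P=tri(s,t);print(P)
C=P[:4,:3].mean(0);ex=(P[0]+P[1]-P[2]-P[3])[:3];ey=(P[0]+P[3]-P[1]-P[2])[:3]
n=np.cross(ex,ey);n/=np.linalg.norm(n);print('C',C,'n',n,'tilt',np.degrees(np.arccos(n[2])),'yaw of -n',np.degrees(np.arctan2(-n[1],-n[0])),'yaw ex',np.degrees(np.arctan2(ex[1],ex[0])),'ey+90-180',np.degrees(np.arctan2(ey[1],ey[0]))-90, np.linalg.norm(ex)/2,np.linalg.norm(ey)/2)
for n_,px in (('side',s),('top',t)): q=plane(n_,px[:4].mean(0)[None],.13);print(n_,'centre on z=.13',q)
# drift
hs=up([(92,347),(130,334),(162,347),(130,367)],(235,180)); ht=up([(136,89),(184,104),(166,144),(119,130)],(250,250))
print('top centre side',plane('side',hs.mean(0)[None],.15),'top',plane('top',ht.mean(0)[None],.15)); print(tri(hs.mean(0)[None],ht.mean(0)[None]))
h=plane('top',ht,.15);print(h[:,:2],[np.degrees(np.arctan2(*(h[(i+1)%4]-h[i])[1::-1])) for i in range(4)],[np.linalg.norm(h[(i+1)%4]-h[i]) for i in range(4)])
h=plane('side',hs,.15);print([np.degrees(np.arctan2(*(h[(i+1)%4]-h[i])[1::-1])) for i in range(4)],[np.linalg.norm(h[(i+1)%4]-h[i]) for i in range(4)])
# foot: near edge
print('foot side',plane('side',up([(150,594)],(235,180)),0),'top',plane('top',up([(165,221)],(250,250)),0))
for nm,a,z in (('hosefoot',(210,358),0.02),('brush',(441,225),.146),('pan',(361,332),.02),('burr',(357,145),.074)): print(nm,plane('top',[a],z))
print('hose tri',tri([(226,203)],[(210,358)]))
E
```

```text
[[ 0.5291 -0.1904  0.1462  0.0004]
 [ 0.5788 -0.1757  0.1461  0.0004]
 [ 0.596  -0.2352  0.1136  0.0005]
 [ 0.5452 -0.2517  0.1145  0.0009]
 [ 0.5613 -0.2113  0.1269  0.0003]]
C [ 0.5623 -0.2132  0.1301] n [ 0.1436 -0.4338  0.8895] tilt 27.18840692161956 yaw of -n 108.32331794903438 yaw ex 105.44575975096674 ey+90-180 -252.75189619417642 0.07041262858226872 0.052671199875549905
side centre on z=.13 [[ 0.5621 -0.214   0.13  ]]
top centre on z=.13 [[ 0.5621 -0.2128  0.13  ]]
top centre side [[ 0.4747 -0.2429  0.15  ]] top [[ 0.4919 -0.0056  0.15  ]]
[[ 0.5093 -0.0215 -0.0137  0.0715]]
[[ 0.5085 -0.003 ]
 [ 0.4926 -0.0233]
 [ 0.4757 -0.0079]
 [ 0.4908  0.012 ]] [np.float64(-128.0200169011727), np.float64(137.7545506926826), np.float64(52.90853606514449), np.float64(-40.14930337199343)] [np.float64(0.02580155220392943), np.float64(0.02290048838681126), np.float64(0.024981686742513703), np.float64(0.023259144707354955)]
[np.float64(18.49972598525914), np.float64(-41.96399804990128), np.float64(-144.0626924757074), np.float64(132.32778381110853)] [np.float64(0.016391168306072634), np.float64(0.015952849131916944), np.float64(0.016684396370972694), np.float64(0.020638630395608717)]
foot side [[ 0.4717 -0.2338  0.    ]] top [[ 0.4801 -0.0005  0.    ]]
hosefoot [[0.4217 0.2024 0.02  ]]
brush [[ 0.4956 -0.3478  0.146 ]]
pan [[ 0.3644 -0.124   0.02  ]]
burr [[ 0.7773 -0.2717  0.074 ]]
hose tri [[0.4086 0.1994 0.0154 0.0282]]
```

Head: mouth at (0.562,-0.213,0.130), heights match the drawing, tilt 27°, stand yaw ~106°. My lower-crop rows were not offset by 300 px, so I redo the drift.

Run:
```python
from h import *
np.set_printoptions(precision=4,suppress=True)
hs=up([(92,47),(130,34),(162,47),(130,67)],(235,180)); ht=up([(136,88),(184,104),(166,144),(119,130)],(250,250))
print(hs.mean(0),ht.mean(0))
print('side',plane('side',hs.mean(0)[None],.15),'top',plane('top',ht.mean(0)[None],.15)); print(tri(hs.mean(0)[None],ht.mean(0)[None]))
h=plane('side',hs,.15);print(h[:,:2],[np.degrees(np.arctan2(*(h[(i+1)%4]-h[i])[1::-1])) for i in range(4)],[np.linalg.norm(h[(i+1)%4]-h[i]) for i in range(4)])
print('foot near edge side',plane('side',up([(150,294)],(235,180)),0),'top',plane('top',up([(165,221)],(250,250)),0))
# mid shank axis from side at two rows
print('collar/handle join on z=.096 side',plane('side',up([(137,150)],(235,180)),.096),'top',plane('top',up([(158,170)],(250,250)),.096))
```

```text
[266.75   191.8125] [287.4375 278.75  ]
side [[ 0.4934 -0.0082  0.15  ]] top [[ 0.492  -0.0056  0.15  ]]
[[ 0.4931 -0.0056  0.1483  0.001 ]]
[[ 0.4756 -0.0027]
 [ 0.4954  0.0063]
 [ 0.5101 -0.01  ]
 [ 0.4927 -0.0261]] [np.float64(24.511578130179906), np.float64(-47.969337945516706), np.float64(-137.12154935884814), np.float64(126.2982913607722)] [np.float64(0.021731022102538838), np.float64(0.021945754274356608), np.float64(0.023620402026448193), np.float64(0.028981721651522265)]
foot near edge side [[ 0.4912 -0.015   0.    ]] top [[ 0.4801 -0.0005  0.    ]]
collar/handle join on z=.096 side [[ 0.4922 -0.0182  0.096 ]] top [[ 0.4806 -0.0022  0.096 ]]
```

The side view gives the drift axis at (0.4925,-0.005) and height 0.148 against 0.15 expected. Its handle faces lie at ~49°. Now draw in and swing past the hose.

apply_moves([
  [[-0.036,-0.11,0.03,0,1],[-0.072,-0.222,0.06,0,1],[-0.108,-0.332,0.09,0,1],[-0.142,-0.442,0.11,0,1],[-0.174,-0.552,0.11,0,1],[-0.198,-0.642,0.11,0,1],[-0.106,-0.688,0.11,0,1],[-0.024,-0.742,0.11,0,1],[0.05,-0.81,0.11,0,1],[0.11,-0.89,0.11,0,1],[0.154,-0.978,0.11,0,1],[0.154,-0.978,0.11,0,1]],
])

```text
time_s: 1.6
ee_pos: [0.2651, 0.1044, 0.4593]
tool_rot: [-179.9, -0.0, 162.0]
wrist_force: [-0.0, -0.4, 0.0]
grip_width: 0.0853
grip_force: 0.0
```

apply_moves([
  [[0.03,-0.096,0,-0.02,1],[0.042,-0.194,0,-0.04,1],[0.052,-0.224,0,-0.066,1],[0.152,-0.224,0,-0.066,1],[0.252,-0.224,0,-0.066,1],[0.352,-0.224,0,-0.066,1],[0.457,-0.224,-0.05,-0.066,1],[0.457,-0.224,-0.13,-0.066,1],[0.457,-0.224,-0.2,-0.066,1],[0.457,-0.224,-0.2,-0.066,1]],
])

```text
time_s: 2.85
ee_pos: [0.4912, -0.0029, 0.3563]
tool_rot: [-179.8, -0.4, 138.9]
wrist_force: [-0.6, -0.2, -0.3]
grip_width: 0.0854
grip_force: 0.0
```

Run:
```python
from h import *
snap('side','side1',(200,120,360,240),5); s=arm.sense(); print(s['ee_pos'],s['tool_rot'],s['joints'])
print(proj('side',[[.4925,-.005,.15],[.4925,-.005,.2],[.4925,-.005,0]]))
```

```text
[ 0.49202793 -0.00324287  0.35881574] [-1.79915209e+02 -1.63505729e-01  1.38931524e+02] [-9.57396672e+00 -3.52541779e+00  1.09667540e+02  1.36431500e-02
  7.40415945e+01 -5.85093842e+01]
[[266.1526915  191.05419309]
 [263.81783374 168.65243582]
 [272.3107923  250.29240529]]
```

View pics/side1.png

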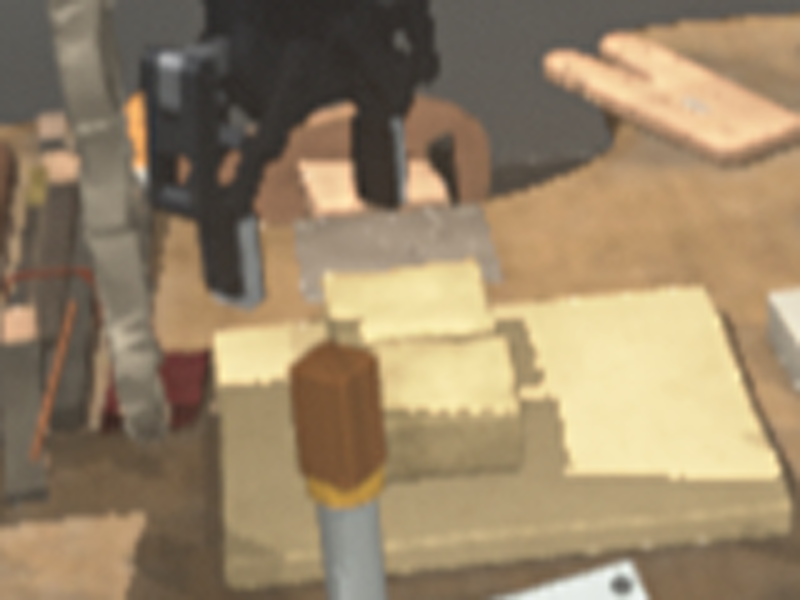

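Side picture: open fingers straddle above the handle (handle top at crop (335,350), tips at (235,295) and (380,205)). The drift is free and upright. Descend and grip.

apply_moves([
  [[0,0,-0.05,0,1],[0,0,-0.1,0,1],[0,0,-0.16,0,1],[0,0,-0.16,0,1],[0,0,-0.16,0,-1],[0,0,-0.16,0,-1],[0,0,-0.16,0,-1],[0,0,-0.16,0,-1],[0,0,-0.16,0,-1],[0,0,-0.16,0,-1]],
])

```text
time_s: 4.15
ee_pos: [0.493, -0.0048, 0.281]
tool_rot: [180.0, 0.1, 138.8]
wrist_force: [-1.0, 0.5, 6.2]
grip_width: 0.0271
grip_force: 59.2
```

apply_moves([
  [[0,0,0.06,0,-1],[0,0,0.15,0,-1],[0,0,0.26,0,-1],[0,0,0.4,0,-1],[0.03,-0.08,0.4,-0.02,-1],[0.06,-0.17,0.4,-0.04,-1],[0.09,-0.26,0.4,-0.06,-1],[0.115,-0.34,0.4,-0.08,-1],[0.138,-0.415,0.4,-0.09,-1],[0.138,-0.415,0.342,-0.09,-1],[0.138,-0.415,0.342,-0.09,-1],[0.138,-0.415,0.342,-0.09,-1],[0.138,-0.415,0.342,-0.09,-1]],
])

```text
time_s: 5.78
ee_pos: [0.5617, -0.2117, 0.4522]
tool_rot: [179.9, 0.1, 106.5]
wrist_force: [0.0, -1.2, -2.1]
grip_width: 0.0276
grip_force: 59.6
```

Run:
```python
from h import *
sd=get_image('side');tp=get_image('top');cv2.imwrite('pics/s2.png',sd[...,::-1]);cv2.imwrite('pics/t2.png',tp[...,::-1])
r=lambda im,x0,y0,w,h,k:cv2.resize(im[y0:y0+h,x0:x0+w,::-1],None,fx=k,fy=k,interpolation=cv2.INTER_CUBIC)
cv2.imwrite('pics/c2.png',np.hstack([r(sd,265,180,100,150,4),r(tp,325,150,100,150,4)]))
s=arm.sense();print(s['ee_pos'],s['tool_rot'],s['grip_width'],s['wrist_force'])
f=[s['ee_pos'][0],s['ee_pos'][1]]
P=[[*f,.17],[*f,.17+.088],[.562,-.2132,.13]]
for n,o in (('side',(265,180)),('top',(325,150))): print(n,(proj(n,P)-np.array(o))*4)
```

```text
[ 0.56161847 -0.21174482  0.45203488] [1.79920855e+02 8.06457167e-02 1.06473879e+02] 0.02719025360678338 [ 0.25805687 -0.69082024 -2.13854315]
side [[208.6407227  235.2843998 ]
 [203.09838024  49.13103238]
 [212.38316307 313.58694167]]
top [[181.09412607 253.86185941]
 [194.9671839  177.79626019]
 [177.65760177 283.62328287]]
```

View pics/c2.png

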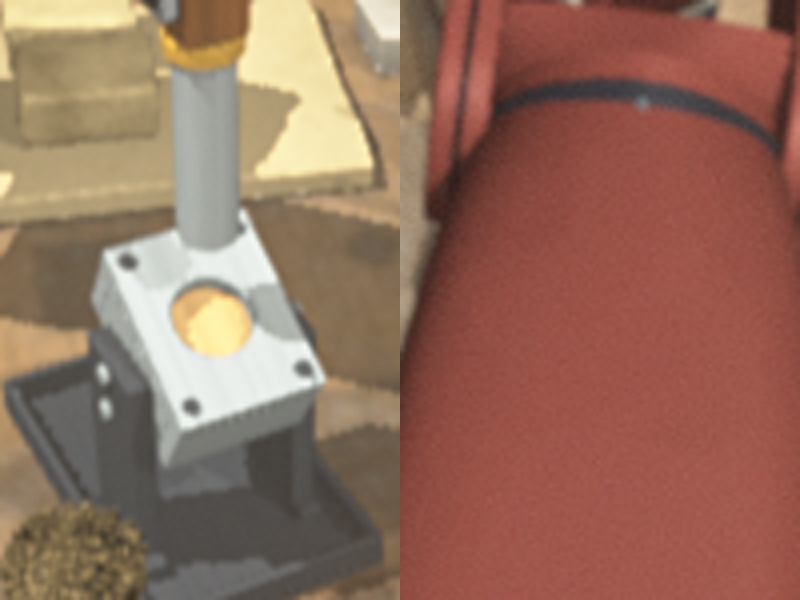

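Side crop: shank foot (176–241, lower edge ~248) hovers behind the hole ellipse (centre (212,318)). The top view is blocked by the arm. I compare foot and head relative to projections from the drawing.

Run:
```python
from h import *
np.set_printoptions(precision=1,suppress=True)
im=cv2.imread('pics/s2.png').astype(float)
a=np.linspace(0,2*np.pi,361)
def circ(c,z,r=.013):
    return proj('side',np.c_[c[0]+r*np.cos(a),c[1]+r*np.sin(a),np.full(361,z)])
p=circ((.5616,-.2117),.171); print('pred foot lowest',p[p[:,1].argmax()],'x ext',p[:,0].min(),p[:,0].max())
print('profile col 316-318 rows 232..250',[(r,im[r,315:320].mean(0).round().astype(int).tolist()) for r in range(234,248)])
for r in (205,220,232): print(r,[(c,int(im[r,c].sum())) for c in list(range(305,313))+list(range(322,330))])
for z in (.2,.23):
    p=circ((.5616,-.2117),z);print(z,p[:,0].min(),p[:,0].max(),p[:,1].mean())
# hole circle predicted
n=np.array([.284*.4695,-.959*.4695,.883]);u=np.array([-.284*.883,.959*.883,.4695]);v=np.cross(n,u);C=np.array([.5621,-.2134,.13])
h=proj('side',C+.018*(np.cos(a)[:,None]*u+np.sin(a)[:,None]*v));print('hole pred',h.min(0),h.max(0))
lum=im.sum(2);print('row 260 cross',lum[260,303:334].astype(int).tolist());print('col 318',lum[240:275,318].astype(int).tolist())
```

```text
pred foot lowest [316.9 243.1] x ext 309.1923273200573 325.07149981721
profile col 316-318 rows 232..250 [(234, [160, 167, 164]), (235, [159, 166, 163]), (236, [160, 167, 164]), (237, [159, 166, 163]), (238, [159, 166, 163]), (239, [160, 166, 163]), (240, [158, 165, 162]), (241, [160, 167, 163]), (242, [183, 190, 184]), (243, [221, 226, 222]), (244, [234, 238, 234]), (245, [236, 239, 236]), (246, [236, 239, 236]), (247, [235, 239, 235])]
205 [(305, 432), (306, 438), (307, 446), (308, 486), (309, 515), (310, 522), (311, 524), (312, 521), (322, 455), (323, 436), (324, 419), (325, 446), (326, 454), (327, 453), (328, 451), (329, 448)]
220 [(305, 463), (306, 464), (307, 469), (308, 477), (309, 508), (310, 517), (311, 525), (312, 530), (322, 453), (323, 435), (324, 425), (325, 461), (326, 473), (327, 465), (328, 465), (329, 506)]
232 [(305, 295), (306, 289), (307, 289), (308, 346), (309, 480), (310, 521), (311, 523), (312, 524), (322, 452), (323, 429), (324, 440), (325, 537), (326, 454), (327, 335), (328, 307), (329, 317)]
0.2 308.56993653744706 324.82235364814454 223.71931887258444
0.23 307.89421137134786 324.5522584213562 207.84709802400823
hole pred [307.7 248.9] [328.6 268.2]
row 260 cross [709, 701, 707, 709, 652, 553, 543, 557, 568, 611, 644, 656, 660, 665, 667, 671, 669, 666, 661, 651, 645, 636, 606, 586, 565, 490, 500, 512, 513, 525, 534]
col 318 [477, 480, 540, 657, 704, 709, 707, 709, 685, 563, 416, 393, 469, 542, 608, 653, 664, 670, 670, 669, 671, 668, 666, 665, 663, 662, 658, 659, 670, 691, 700, 698, 696, 695, 696]
```

Foot and hole agree with the projections to within ~2 mm. The foot is perhaps 0–2 mm to +y, so I shift -1.6 mm in y and lower slowly.

apply_moves([
  [[0,-0.003,-0.02,0,-1],[0,-0.003,-0.04,0,-1],[0,-0.003,-0.06,0,-1],[0,-0.003,-0.072,0,-1],[0,-0.003,-0.08,0,-1],[0,-0.003,-0.084,0,-1],[0,-0.003,-0.084,0,-1]],
])

```text
time_s: 6.75
ee_pos: [0.5615, -0.2136, 0.4088]
tool_rot: [180.0, 0.0, 106.4]
wrist_force: [0.4, 0.5, -2.2]
grip_width: 0.0277
grip_force: 59.9
```

Run:
```python
from h import *
snap('side','s3',(285,200,345,280),7); s=arm.sense(); print(s['ee_pos'],s['tool_rot'],s['wrist_force'],s['wrist_torque'],s['grip_width'])
```

```text
[ 0.5615361  -0.21364623  0.40896513] [1.79983642e+02 1.61384867e-02 1.06435005e+02] [ 0.23888186 -0.14372309 -2.20792889] [ 0.01139274 -0.01222216  0.00141218] 0.02706105091906905
```

View pics/s3.png

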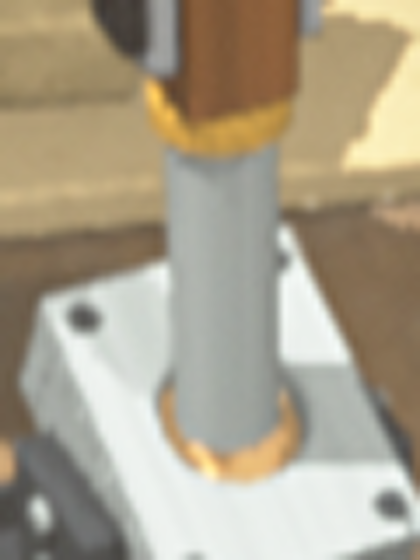

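Run:
```python
from h import *
im=cv2.imread('pics/s3_full.png').astype(float).sum(2)
for r in (240,244,247): print(r,im[r,303:314].astype(int).tolist(),im[r,320:332].astype(int).tolist())
a=np.linspace(0,2*np.pi,361)
for c in ((.5615,-.2136),(.5615,-.2117)):
  for z in (.128,.14,.15,.16):
    p=proj('side',np.c_[c[0]+.013*np.cos(a),c[1]+.013*np.sin(a),np.full(361,z)]);print(z,p[:,0].min().round(2),p[:,0].max().round(2),p[:,1].mean().round(1),p[:,1].max().round(1))
for r in range(258,270): print(r,im[r,314:321].mean().round(),end=' ')
```

```text
240 [624, 633, 645, 659, 681, 703, 592, 515, 522, 530, 528] [490, 469, 456, 429, 496, 703, 727, 725, 723, 637, 407, 307]
244 [628, 629, 626, 637, 647, 628, 546, 516, 521, 529, 527] [487, 474, 456, 426, 493, 708, 722, 713, 711, 720, 724, 637]
247 [639, 628, 629, 627, 634, 630, 569, 523, 516, 528, 526] [486, 474, 456, 426, 484, 692, 715, 711, 711, 711, 716, 726]
0.128 310.18 325.57 259.5 264.4
0.14 309.94 325.47 253.9 258.8
0.15 309.74 325.39 249.2 254.0
0.16 309.54 325.31 244.4 249.2
0.128 310.01 325.36 258.8 263.7
0.14 309.77 325.27 253.3 258.1
0.15 309.57 325.19 248.5 253.3
0.16 309.36 325.1 243.7 248.5
258 493.0 259 493.0 260 494.0 261 494.0 262 492.0 263 495.0 264 503.0 265 512.0 266 543.0 267 575.0 268 616.0 269 676.0
```

The drift's foot is about 1 mm to -x of the hole line. I correct and descend in small steps.

apply_moves([
  [[0.002,0.001,0,0,-1],[0.002,0.001,-0.005,0,-1],[0.002,0.001,-0.01,0,-1],[0.002,0.001,-0.014,0,-1],[0.002,0.001,-0.018,0,-1],[0.002,0.001,-0.018,0,-1]],
])

```text
time_s: 7.55
ee_pos: [0.5632, -0.2139, 0.4024]
tool_rot: [179.8, 0.3, 106.4]
wrist_force: [0.8, -3.2, 4.8]
grip_width: 0.027
grip_force: 60.7
```

Reaction is along the head's normal with the foot at ~-7 mm in the hole: it bears on the block. Push on.

apply_moves([
  [[0,0.001,-0.004,0,-1],[0,0.002,-0.01,0,-1],[0,0.002,-0.016,0,-1],[0,0.002,-0.022,0,-1],[0,0.002,-0.022,0,-1]],
])

```text
time_s: 8.18
ee_pos: [0.5632, -0.2126, 0.3929]
tool_rot: [179.7, 0.3, 106.4]
wrist_force: [-1.4, -0.8, 11.6]
grip_width: 0.0275
grip_force: 61.5
```

Run:
```python
from h import *
snap('side','s4',(265,180,365,330),4); s=arm.sense(); print(s['ee_pos'],s['tool_rot'],s['wrist_force'],s['wrist_torque'],s['grip_width'])
```

```text
[ 0.56327074 -0.21252172  0.39268854] [179.72846033   0.25321401 106.42987572] [-1.63922839  0.91403711 13.10745229] [0.28211675 0.23301653 0.00903031] 0.02724070627703057
```

View pics/s4.png

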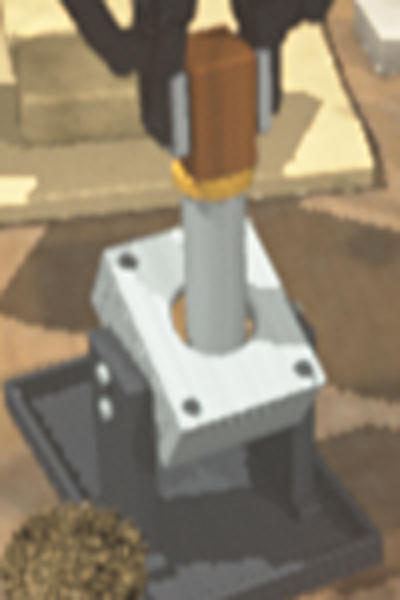

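Shank is in the hole, with no slip in the grip (collar-to-fingertip distance unchanged). Foot ~16 mm deep at 15 N; keep pushing.

apply_moves([
  [[0,0,-0.006,0,-1],[0,0,-0.012,0,-1],[0,0,-0.018,0,-1],[0,0,-0.024,0,-1],[0,0,-0.024,0,-1]],
])

```text
time_s: 8.85
ee_pos: [0.5628, -0.2118, 0.3774]
tool_rot: [179.9, -0.0, 106.4]
wrist_force: [1.1, 1.6, 4.7]
grip_width: 0.0273
grip_force: 60.8
```

apply_moves([
  [[0,0,-0.006,0,-1],[0,0,-0.012,0,-1],[0,0,-0.018,0,-1],[0,0,-0.022,0,-1],[0,0,-0.022,0,-1]],
])

```text
time_s: 9.48
ee_pos: [0.5621, -0.212, 0.3643]
tool_rot: [-179.9, -0.1, 106.4]
wrist_force: [-1.0, -0.3, -3.1]
grip_width: 0.0272
grip_force: 59.8
```

Run:
```python
from h import *
snap('side','s5',(255,180,375,330),4); s=arm.sense(); print(s['ee_pos'],s['tool_rot'],s['wrist_force'],s['wrist_torque'],s['grip_width'])
```

```text
[ 0.56219137 -0.21210027  0.36464171] [-1.79921994e+02 -6.68222891e-02  1.06428107e+02] [-0.07201055 -0.60439122 -1.91754269] [ 0.01094408 -0.03639012 -0.01114498] 0.027635553589356748
```

View pics/s5.png

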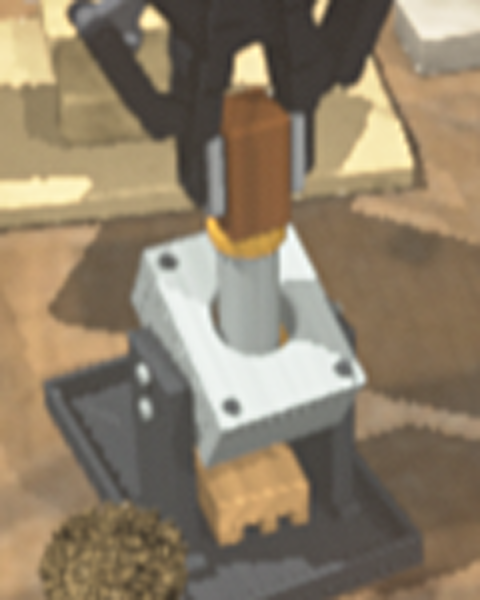

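Side crop: block's grooved end is at (255,510) below the head, in the tray. Wrist load is back to drift weight only, so it is out. Check where it lies before withdrawing.

Run:
```python
from h import *
np.set_printoptions(precision=4,suppress=True)
th=np.radians(106.5);R=np.array([[np.cos(th),np.sin(th)],[-np.sin(th),np.cos(th)]]);O=np.array([.5536,-.1846])
for nm,pt in (('front bottom L',(220,545)),('front bottom R',(308,520)),('front top L',(202,488)),('front top R',(303,482)),('tray cornerL',(47,385)),('tray corner R near',(420,548))):
    for z in (.005,.018,.031,.05): 
        p=plane('side',up([pt],(255,180)),z)[0]; print(nm,z,p[:2],'stand',(R@(p[:2]-O))*1e3)
```

```text
front bottom L 0.005 [ 0.542  -0.2215] stand [-32.082   21.6409]
front bottom L 0.018 [ 0.5404 -0.2341] stand [-43.7094  26.6663]
front bottom L 0.031 [ 0.5389 -0.2467] stand [-55.3367  31.6917]
front bottom L 0.05 [ 0.5367 -0.265 ] stand [-72.3306  39.0365]
front bottom R 0.005 [ 0.5845 -0.2135] stand [-36.4824 -21.4382]
front bottom R 0.018 [ 0.5821 -0.2262] stand [-48.016  -15.4953]
front bottom R 0.031 [ 0.5797 -0.239 ] stand [-59.5497  -9.5523]
front bottom R 0.05 [ 0.5761 -0.2576] stand [-76.4065  -0.8665]
front top L 0.005 [ 0.5393 -0.1832] stand [ 5.4407 13.2997]
front top L 0.018 [ 0.5378 -0.1966] stand [-6.9859 18.5027]
front top L 0.031 [ 0.5364 -0.2099] stand [-19.4124  23.7058]
front top L 0.05 [ 0.5343 -0.2295] stand [-37.5743  31.3102]
front top R 0.005 [ 0.587  -0.1883] stand [-13.0601 -30.9909]
front top R 0.018 [ 0.5845 -0.2016] stand [-25.0926 -24.8445]
front top R 0.031 [ 0.5821 -0.2149] stand [-37.1251 -18.6981]
front top R 0.05 [ 0.5785 -0.2343] stand [-54.711   -9.7149]
tray cornerL 0.005 [ 0.4728 -0.0943] stand [109.5683  51.79  ]
tray cornerL 0.018 [ 0.4728 -0.1095] stand [94.9239 56.1732]
tray cornerL 0.031 [ 0.4727 -0.1248] stand [80.2796 60.5565]
tray cornerL 0.05 [ 0.4727 -0.1472] stand [58.8763 66.9627]
tray corner R near 0.005 [ 0.6311 -0.2406] stand [-75.708  -58.3831]
tray corner R near 0.018 [ 0.6277 -0.2528] stand [-86.4062 -51.6533]
tray corner R near 0.031 [ 0.6243 -0.2649] stand [-97.1044 -44.9235]
tray corner R near 0.05 [ 0.6193 -0.2827] stand [-112.7402  -35.0876]
```

Block lies flat on the tray floor (centre near stand (-2, 0) mm), inside the tray. Draw the drift out and go back over its original spot.

apply_moves([
  [[0,0,0.02,0,-1],[0,0,0.05,0,-1],[0,0,0.1,0,-1],[0,0,0.17,0,-1],[0,0,0.24,0,-1],[0,0,0.24,0,-1],[-0.025,0.075,0.24,0.02,-1],[-0.055,0.16,0.24,0.04,-1],[-0.085,0.25,0.24,0.06,-1],[-0.115,0.34,0.24,0.08,-1],[-0.14,0.415,0.24,0.09,-1],[-0.14,0.415,0.14,0.09,-1],[-0.14,0.415,0.04,0.09,-1],[-0.14,0.415,-0.06,0.09,-1],[-0.14,0.415,-0.12,0.09,-1],[-0.14,0.415,-0.14,0.09,-1],[-0.14,0.415,-0.14,0.09,-1]],
])

```text
time_s: 11.65
ee_pos: [0.4923, -0.0046, 0.2953]
tool_rot: [-180.0, -0.1, 138.8]
wrist_force: [-0.8, -0.8, -1.7]
grip_width: 0.0271
grip_force: 60.0
```

Run:
```python
from h import *
sd=get_image('side'); s=arm.sense(); print(s['ee_pos'],s['tool_rot'],s['wrist_force'],s['wrist_torque'],s['grip_width'])
cv2.imwrite('pics/s6_full.png',sd[...,::-1])
r=lambda x0,y0,w,h,k:cv2.resize(sd[y0:y0+h,x0:x0+w,::-1],None,fx=k,fy=k,interpolation=cv2.INTER_CUBIC)
cv2.imwrite('pics/s6.png',np.hstack([r(225,160,100,120,5),r(265,280,60,120,5)]))
e=s['ee_pos'];print((proj('side',[[e[0],e[1],e[2]-.281+h] for h in (0,.088,.15)])-np.array([225,160]))*5)
```

```text
[ 0.49284118 -0.00471583  0.29650768] [1.79968414e+02 5.18270534e-02 1.38831583e+02] [ 0.15120798  0.50520324 -2.00966932] [-0.00157807 -0.01807207  0.02352501] 0.027456288436895668
[[234.35459092 422.81720845]
 [216.71095061 252.60652799]
 [203.03049276 120.88388047]]
```

View pics/s6.png

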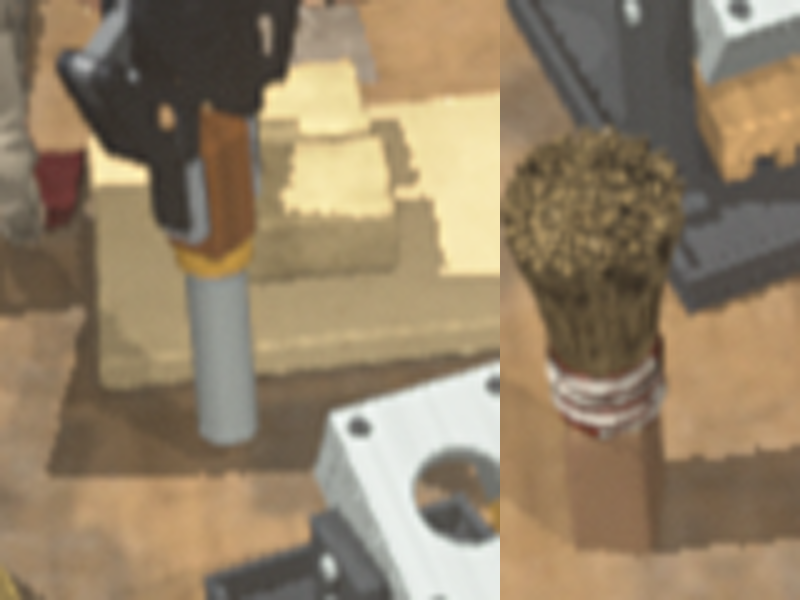

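Drift hangs 15 mm above the bench, nearly upright (foot at crop (229,440) versus (234,~441) predicted, ~1° lean). Brush and block are undisturbed. Lower to touch.

apply_moves([
  [[0,0,-0.01,0,-1],[0,0,-0.018,0,-1],[0,0,-0.024,0,-1],[0,0,-0.028,0,-1],[0,0,-0.031,0,-1],[0,0,-0.031,0,-1],[0,0,-0.031,0,-1]],
])

```text
time_s: 12.58
ee_pos: [0.4926, -0.0047, 0.281]
tool_rot: [-180.0, 0.0, 138.8]
wrist_force: [-2.5, 0.9, 5.7]
grip_width: 0.0271
grip_force: 61.0
```

apply_moves([
  [[0,0,0,0,-0.25],[0,0,0,0,-0.1],[0,0,0,0,0.2],[0,0,0,0,0.6],[0,0,0,0,1],[0,0,0,0,1],[0,0,0,0,1],[0,0,0.04,0,1],[0,0,0.1,0,1],[0,0,0.18,0,1],[0,0,0.26,0,1],[0,0,0.26,0,1],[0,0,0.26,0,1]],
])

```text
time_s: 14.2
ee_pos: [0.4923, -0.0046, 0.4097]
tool_rot: [-180.0, -0.0, 138.8]
wrist_force: [-0.4, 0.4, 0.6]
grip_width: 0.0851
grip_force: 0.0
```

Run:
```python
from h import *
snap('side','s7',(220,150,380,270),5); s=arm.sense(); print(s['ee_pos'],s['wrist_force'],s['grip_width'])
```

```text
[ 0.49206764 -0.00455171  0.40893164] [-0.14413435 -0.08293479 -0.23438275] 0.085222133808965
```

View pics/s7.png

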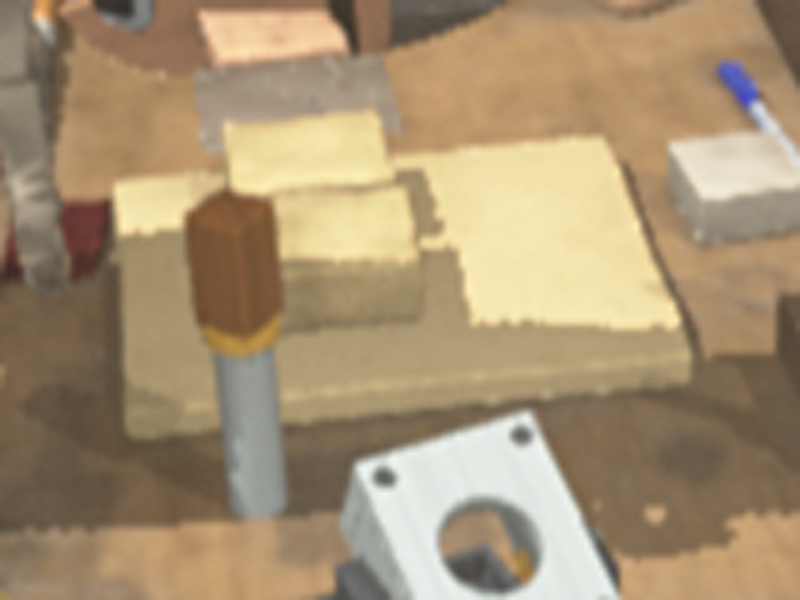

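The drift stands free and upright: handle top (230,195), foot (257,515), the same lean in the image as at the start. The hole is empty. Handing in.

```bash
python3 -c "
from bench import ticket
print(ticket.finish_job())"
```

```text
the job is handed in; nothing more can be done
None
```

I handed the job in at about 14 s of the 56 s allowed: the forming block lies flat in the catch tray, and the drift is drawn out and standing upright at its original place, clear of the stand. The brush looked undisturbed; I did not go near the pan or burr block, nor look at them again, and the hand-in returned no verdict.

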